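Load a connector carrier into the test station through its sprung gate

ROBOT

A 7-joint arm with a two-finger parallel gripper is mounted at the origin on the work surface. World frame = base frame: x ahead of the robot, y to its left, z up, the work surface at z = 0. Lengths are in m, angles in rad, forces in N, time in s.
With the tool pointing down it reaches from about 0.4 to 0.85 m from the base axis. Payload 4.5 kg.
Tool frame: the origin (TCP) lies on the centre line of the jaws, within the pads' length; the fingertips stand 11 mm ahead of it and the grasp point (between the pads) lies 8 mm behind it; z points along the fingers, x is the direction in which the jaws open and shut, and the axes are right-handed (so a half turn about z gives the same grasp; the last joint's range is limited). The gripper opens to 88 mm and grips with 3 to 60 N. Pads are 18 mm wide; open, the fingers measure 123 mm over their backs; the gripper's body (75 mm by 187 mm) begins 45 mm behind the grasp point.
Start: joints at [-1.106, 0.689, -0.195, 1.565, 0.157, 0.902, -0.215], TCP at [0.261, 0.568, 0.221] pointing down, gripper open.
Joint ranges: [-3.01, 3.01], [-0.46, 2.08], [-1.47, 1.51], [0.13, 2.56], [-1, 4.14], [0.04, 2.09], [-2.66, 2.66]. Speed limits (rad/s): [2.57, 2.57, 3.14, 3.14, 3.14, 3.14, 3.14].

INTERFACE

Orientations are given as a unit quaternion [x, y, z, w].
In Python, from plant import r, vision, order, nets gives the robot as it stands.
- The arm moves only by the tool send_rows, never from a script. Its argument "series" is a list of rows, each an object with "delta_pos": the shift along the tool's x, y, z in cm, a list of three; "turn": the turn about the tool's z in degrees; "jaw": the closure, from 0 (fully open) to 1 (shut). In form: [{"delta_pos": [x, y, z], "turn": turn, "jaw": jaw}, ...]. A call has 1 to 8 rows; each row is the pose to reach, as a shift and turn from the pose commanded when the call began, along the tool's axes at that moment; what a row does not reach only later rows make up. A row lasts 1/12 s, in which the tool goes at most 41.7 mm and 7.16 degrees, less where a joint would pass 70% of its speed; a pose out of reach is approached as far as the arm can. A call with a gripper value outside its range is refused whole. The fingers move at their own pace and stop on an object; "force" is the grip in N (left out, the last holds). Time passes only in rows, so rows that repeat a pose let the fingers close. It gives the time, the measured TCP pose, the force and the opening at its end, in the units of the state.
- r.get_state(): the state, without advancing time (a new reading comes with each control period).
- vision.snapshot(name): name is "scene" or "top" or "wrist"; returns the picture (400x640x3 uint8, blue, green, red); there is no depth.
- vision.camera_params(name): a dict with "intrinsics" (3x3 intrinsics, pixels), "extrinsics" (4x4, takes a point from world to camera coordinates). Camera axes: x right, y down, z forward; pixel columns grow to the right and rows downward; lengths in m; the calibration is good to about 2 mm. A picture is of the moment at which its call begins: read the wrist's pose just before it. camera_params takes no time and is no camera call; for the wrist camera it gives the pose at the moment of the call.
- order.finish_job(): hands the job in, once; it reports no verdict.
Trained networks look in the newest picture that a camera, given by its name, has taken for a name from the list of things; names that differ only in an ending like _2 or _b are one class to them, and where a whole thing is asked for, a point or a joint stands for the part that bears it (a point fixed in the world has none). Each returns a list of dicts, best first, with "score" (0 to 1); they miss things now and then, are a little off and sometimes report something else, mostly with a low value. They report only what shows in the picture. A call takes as long as a camera call. They do not tell look-alikes from the thing itself.
- nets.boxes_of(camera, label): "location" ([row, column] as shares, 0 to 1, of the picture: columns of its width, rows of its height, amid what is visible of it).
- nets.trace(camera, label): "region" (400x640 bool, what is visible of it) and "location" ([row, column] as shares, 0 to 1, of the picture: columns of its width, rows of its height, amid what is visible of it).
The state is a dict: "clock": time; "q": joint angles; "qd": joint speeds; "joint_torque": joint torques, N m; "tool_pos": TCP position; "eef_rot": TCP orientation; "contact_force": force on the tool from outside, world axes, zero at the start; "moment": the same for the moment, N m; "opening": opening from 0.0 (shut) to 1.0 (fully open).
Only numpy, scipy, OpenCV 4.12 (cv2) and the standard library are available. Lean on these libraries where they do the work, as an engineer would, in place of code of your own. Each camera call takes 0.05 s, during which the arm holds its last target.

TASK

Take the carrier that holds the connector, set it down flat in the open infeed of the test station in front of the gate, connector towards the gate, and push it along through the sprung gate until the connector has driven the pin block fully home; feel for the stop and press it gently, do not ram it. Leave the carrier there with the gate swung shut behind it, and leave the other carrier alone.

Things in the scene. Friction and masses are not known exactly. Their poses are not given: they have to be found in the camera images.
- station: Test station fixed on the bench: aluminium base plate 345 x 112 mm, top 8 mm above the bench, with a lane along its +x (the way to push). Origin on the lane's centre line, at bench level, in the plane of the shut gate; z up. Along x: infeed, gate at 0, leaf pockets 8 to 44 mm (open above, funnelling), guides, hood. Ahead of the hood nothing is taller than 33 mm above the bench.
- infeed (a point): Middle of the infeed, on the base plate's top, station x = -65 mm. The infeed runs from station x = -118 to -15 mm, open above: two steel rails 10 mm high, 70 mm apart, with a flared mouth. Axes as the station's.
- guides (a point): Centre line at the mouth of the guides, on the base plate's top, station x = 56 mm. Guides 67 mm apart run to x = 188 mm; lips over them hold down the edges of the carrier's plate (14 mm above the base plate, 51 mm clear between the lips for the grip block), so the carrier gets in only by sliding through the gate.
- hood (a point): Top centre of the front edge of the grey hood, 59 mm above the bench, station x = 132 mm; the hood runs to x = 235 mm. Inside it, out of sight, is the black pin block. The connector end of the carrier slides under the hood; its grip block stays in front of it.
- carrier: The loaded carrier, loose on the bench: grey D-shaped plate 96 x 64 x 12 mm (round nose, radius 32 mm, at x = +48; square tail at -48 mm). Origin under its centre. A steel connector 22 mm across lies along x, axis 25 mm up, face at x = +44 mm. Black grip block 24 (x) by 34 mm (y), centred at x = -26, y = 0, 12 to 62 mm up: grip it across y near its top. About 0.27 to 0.45 kg.
- empty_carrier: A second carrier, the same but with no connector in its cradle; same origin. Not needed: it must stay where it is.
- gate_left (a joint): Left (+y) black gate leaf, 34 mm long, 10 to 28 mm above the bench, hinged upright at station y = +37.5 mm; 0 rad shut across the lane, 1.57 swung in along it. Swings inwards (+x) only; a spring shuts it. The carrier's nose opens both leaves at once: the push builds up to about 8 to 12 N, then falls to about 5 N. They shut by themselves once the tail is over 37 mm past the gate plane.
- gate_right (a joint): Right (-y) gate leaf, the mirror image, same values.
- pins (a joint): Travel of the pin block, m: 0 as found, 0.008 fully home. The connector slides it back (the whole push is then about 8 to 14 N) and it stays where pushed; at 0.008 a stiff rubber buffer follows, 7 N per mm. Over 15 N on the block harms the pins. Its depth varies from job to job and is not measured: fully home, the carrier's origin lies anywhere from 88 to 128 mm past the gate plane.
Not all that is in view belongs to the job. What is shaped like the carrier but green is not meant.

How it is judged:
On the way, in this order (a step that is already met when the one before it is completed fails the run):
1. the carrier lies flat in the infeed, between the rails, nose to the shut gate (x of carrier in the frame of station between -0.11 and -0.038 m and y of carrier in the frame of station between -0.008 and 0.008 m and z of carrier in the frame of station below 0.0115 m and angle between carrier's own z axis and vertical below 0.06 rad and angle between the x axis of carrier and the x axis of station, either way round below 0.15 rad and value of joint each of gate_left, gate_right below 0.3 rad), for 0.15 s.
2. the carrier, sliding in the lane, has swung both gate leaves in (x of carrier in the frame of station between 0 and 0.09 m and z of carrier in the frame of station below 0.013 m and value of joint each of gate_left, gate_right above 0.7 rad), for 0.05 s.
At the end, for the whole second after the job is handed in: The pin block is pushed home (at least 7 of its 8 mm), the carrier lies flat and still in the guides (origin more than 85 mm past the gate plane) and both gate leaves are shut behind it (within 0.08 rad) (value of joint pins above 0.007 m and value of joint each of gate_left, gate_right below 0.08 rad and x of carrier in the frame of station above 0.085 m and angle between carrier's own z axis and vertical below 0.06 rad and linear speed of carrier below 0.01 m/s); the robot touches nothing.
It fails at once if the connector is pressed on the pin block with more than 15 N (contact force between carrier and pins above 15 N).
It fails at once if the other carrier is moved more than 20 mm (distance of empty_carrier from where it was at the start of the episode above 0.02 m).
It also fails if it takes over 67 s, if anything falls off the work surface, if the arm or the gripper's body presses on something with over 40 N, if the wrist force passes 120 N, or if a joint passes its speed limit or range.

## Working session

There is one attempt and no reset: what is moved stays moved. The work goes in short steps, Python scripts to look and compute and a tool call to move; the robot and the scene stay as the last step left them, time stands still between calls to the robot, and variables do not carry over. Pictures are saved under pics/ and viewed, and the job is handed in when it is done.

Besides the shell and the picture viewer there is one more tool, called after "Emit:" by a JSON object that holds its "fn" and its "kwargs", one argument or row to a line. send_rows: Moves the arm, as the interface text tells. Its arguments: {"type":"object","properties":{"series":{"type":"array"},"force":{"type":"number"}},"required":["series"]}

```bash
ls; mkdir -p pics
python3 - <<'E'
from plant import r,vision,order,nets
import cv2,json
s=r.get_state();print({k:(v if not hasattr(v,'tolist') else v.tolist()) for k,v in s.items()})
for n in ['scene','top']:
    im=vision.snapshot(n);cv2.imwrite(f'pics/{n}0.png',im)
    for l in ['carrier','empty_carrier','station','hood','gate_left','gate_right']:
        try:
            print(n,l,[(round(d['score'],2),[round(d['location'][0]*400),round(d['location'][1]*640)]) for d in nets.boxes_of(n,l)])
        except Exception as e: print(l,e)
print(r.get_state()['clock'])
E
```

```text
pics
{'clock': 0.0, 'q': [-1.106214967021768, 0.6899676754924637, -0.1944664338688064, 1.5663349265779094, 0.15730050927437836, 0.9024906720274802, -0.2151178642745567], 'qd': [0.0006562916048432023, 0.00035247166801318105, -0.0014706838548017914, 0.001624710129746057, 0.0007404955272119481, -0.0007019828362539542, 0.00046359383824608576], 'joint_torque': [0.00040491031541023403, -52.756158113479614, -1.2666766718029976, -15.342337489128113, -0.05266723106615245, 0.006699581863358617, 0.00016632873212074628], 'tool_pos': [0.2607847991161906, 0.5672694611979934, 0.21972145661206713], 'eef_rot': [0.8418887571854418, 0.5396503490235984, -0.0007161127467423234, 0.0005554331594549007], 'contact_force': [0.06658943798679841, -0.13411083088920178, -0.1722842316271023], 'moment': [0.03835958274567352, -0.05134893997488987, -0.05758498403062673], 'opening': 1.0001431499955498}
scene carrier [(0.85, [170, 255]), (0.84, [153, 194]), (0.81, [208, 199])]
scene empty_carrier [(0.63, [274, 172])]
scene station [(0.71, [242, 403])]
scene hood [(0.62, [241, 402])]
scene gate_left [(0.57, [237, 364])]
scene gate_right []
top carrier [(0.88, [197, 430]), (0.86, [267, 455]), (0.55, [250, 389])]
top empty_carrier []
top station [(0.87, [180, 247])]
top hood [(0.66, [179, 249])]
top gate_left []
top gate_right []
0.7
```

View pics/scene0.png

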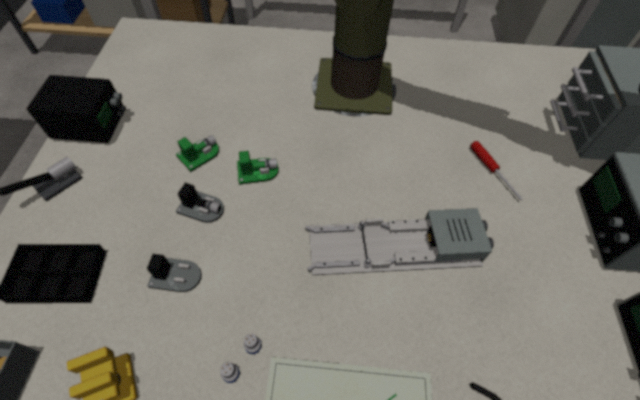

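View pics/top0.png

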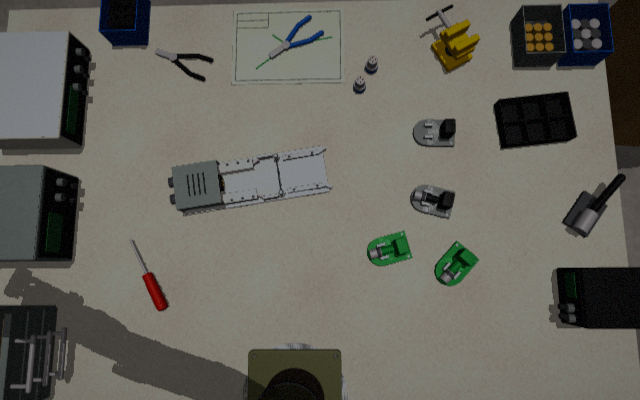

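Run:
```python
from plant import vision
import cv2
a=cv2.imread('pics/top0.png')
cv2.imwrite('pics/topc1.png',cv2.resize(a[160:300,350:500],None,fx=4.2,fy=4.2,interpolation=cv2.INTER_CUBIC))
cv2.imwrite('pics/topc2.png',cv2.resize(a[100:270,160:340],None,fx=3.5,fy=3.5,interpolation=cv2.INTER_CUBIC))
b=cv2.imread('pics/scene0.png')
cv2.imwrite('pics/scenec1.png',cv2.resize(b[120:310,130:300],None,fx=3.1,fy=3.1,interpolation=cv2.INTER_CUBIC))
for n in ['top','scene','wrist']:print(n,vision.camera_params(n))
```

```text
top {'intrinsics': array([[431.99577893,   0.        , 319.41090949],
       [  0.        , 431.99577893, 199.97432202],
       [  0.        ,   0.        ,   1.        ]]), 'extrinsics': array([[-0.00510671, -0.99932613, -0.03634834, -0.05478987],
       [-0.98804056,  0.01064414, -0.15382641,  0.43241856],
       [ 0.15410964,  0.03512809, -0.9874291 ,  0.95068023],
       [ 0.        ,  0.        ,  0.        ,  1.        ]])}
scene {'intrinsics': array([[393.33478463,   0.        , 311.93063794],
       [  0.        , 393.33478463, 209.08180314],
       [  0.        ,   0.        ,   1.        ]]), 'extrinsics': array([[-0.09370243,  0.99552515,  0.01222851,  0.11415842],
       [ 0.83705192,  0.08542452, -0.54041349, -0.33780745],
       [-0.53903983, -0.04040216, -0.84131072,  1.0877397 ],
       [ 0.        ,  0.        ,  0.        ,  1.        ]])}
wrist {'intrinsics': array([[323.37937903,   0.        , 322.34020496],
       [  0.        , 323.37937903, 196.95358759],
       [  0.        ,   0.        ,   1.        ]]), 'extrinsics': array([[ 0.41719172,  0.90881776,  0.00116154, -0.62516809],
       [ 0.86072632, -0.395525  ,  0.32048429, -0.0440965 ],
       [ 0.29172123, -0.13270362, -0.94725312,  0.38999505],
       [ 0.        ,  0.        ,  0.        ,  1.        ]])}
```

View crops.

View pics/topc1.png

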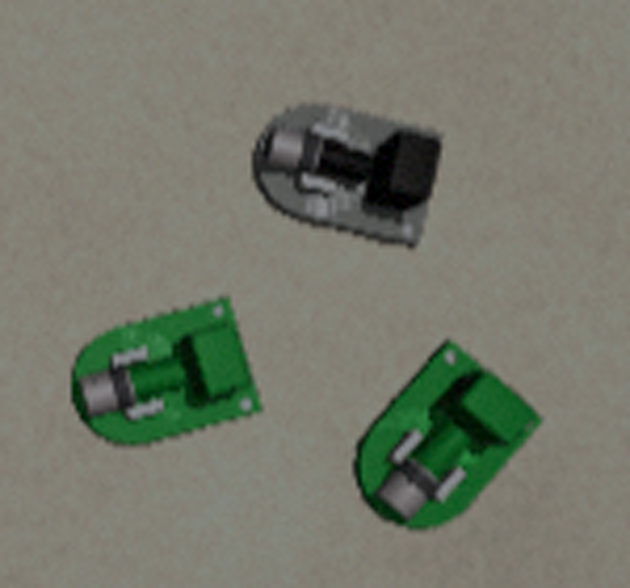

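View pics/topc2.png

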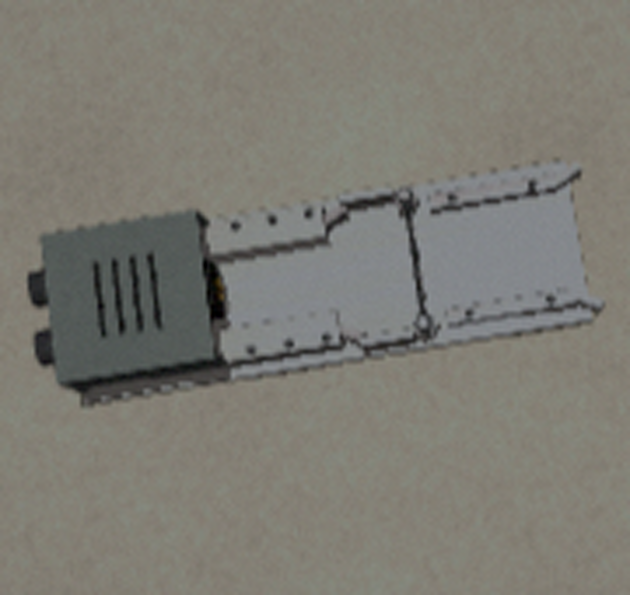

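View pics/scenec1.png

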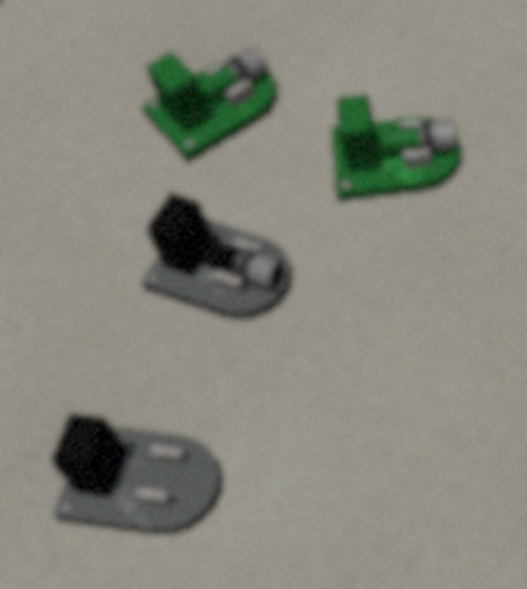

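```bash
cat > h.py <<'E'
import numpy as np,cv2
from scipy.spatial.transform import Rotation as R
def bp(P,u,v,z):
    K=P['intrinsics'];T=P['extrinsics'];Rm=T[:3,:3];c=-Rm.T@T[:3,3]
    d=Rm.T@np.linalg.solve(K,[u,v,1]);return c+d*(z-c[2])/d[2]
def pj(P,X):
    X=np.atleast_2d(X);c=X@P['extrinsics'][:3,:3].T+P['extrinsics'][:3,3];p=c@P['intrinsics'].T
    return p[:,:2]/p[:,2:]
def tool(s):
    return np.array(s['tool_pos']),R.from_quat(s['eef_rot']).as_matrix()
def carr(x,y,th,z0=0):
    a=np.linspace(-np.pi/2,np.pi/2,25)
    o=[(16+32*np.cos(t),32*np.sin(t)) for t in a]+[(-48,32),(-48,-32)]
    plate=np.array([(p[0],p[1],z) for z in(0,12) for p in o])
    blk=np.array([(-26+i*12,j*17,z) for i in(-1,1) for j in(-1,1) for z in(12,62)])
    c,s_=np.cos(th),np.sin(th);M=np.array([[c,-s_,0],[s_,c,0],[0,0,1]])
    f=lambda A:(A/1000)@M.T+[x,y,z0]
    return f(plate),f(blk)
def mask(P,hs,S=4):
    m=np.zeros((400*S,640*S),np.uint8)
    for h in hs:
        q=cv2.convexHull(np.round(pj(P,h)*S+S/2-.5).astype(np.int32));cv2.fillConvexPoly(m,q,1)
    return m
E
python3 - <<'E'
from h import *
from plant import r,vision,nets
from scipy.optimize import minimize
P=vision.camera_params('top')
for n,(u,v,z) in dict(gR=(276.3,157,.028),gL=(281.4,192.9,.028),hood1=(160+197/3.5,100+212/3.5,.059),hood2=(160+217/3.5,100+360/3.5,.059)).items(): print(n,bp(P,u,v,z).round(4))
masks={}
for cam in ['top','scene']:
    im=vision.snapshot(cam);P=vision.camera_params(cam)
    for d in nets.trace(cam,'carrier'):
        print(cam,d['score'],np.array(d['location'])*[400,640],d['region'].sum())
        L=np.array(d['location'])*[400,640]
        t=(200,432) if cam=='top' else (205,199)
        if np.hypot(*(L-t))<15: masks[cam]=(P,d['region'])
def cost(p):
    c=0
    for P,m in masks.values():
        k=mask(P,carr(*p)); M=cv2.resize(m.astype(np.uint8),None,fx=4,fy=4,interpolation=cv2.INTER_NEAREST)
        c+=1-(k&M).sum()/(k|M).sum()
    return c
P=masks['top'][0]
x0=bp(P,432,201,.01)
best=None
for th in (1.3,1.57,1.8):
    o=minimize(cost,[x0[0],x0[1],th],method='Nelder-Mead',options=dict(initial_simplex=np.array([[x0[0]+a,x0[1]+b,th+c] for a,b,c in[(0,0,0),(.01,0,0),(0,.01,0),(0,0,.2)]])))
    print(o.x,o.fun)
print(r.get_state()['clock'])
E
```

```text
gR [0.5351 0.042  0.028 ]
gL [0.4501 0.0293 0.028 ]
hood1 [0.5207 0.1742 0.059 ]
hood2 [0.4237 0.1582 0.059 ]
top 0.79 [265.32  453.888] 1240
top 0.73 [249.8  388.48] 1122
top 0.71 [198.92  433.984] 1121
scene 0.96 [155.48  194.688] 1024
scene 0.76 [208.08 198.72] 1310
scene 0.6 [170.   256.32] 984
[ 0.43489646 -0.3156624   1.3126151 ] 0.07649634449683118
[ 0.43483805 -0.31605505  1.30447783] 0.07798333458572548
[ 0.4348812  -0.31566249  1.30995071] 0.07593971852036363
0.9
```

```bash
cat >> h.py <<'E'
def plan(s,pos,xang_deg):
    p,Rm=tool(s)
    d=Rm.T@(np.array(pos)-p)*100
    cur=np.degrees(np.arctan2(Rm[1,0],Rm[0,0]))
    t=(cur-xang_deg+180)%360-180
    print('t',round(s['clock'],2),'pos',p.round(4),'xang',round(cur,2),'tilt',round(np.degrees(np.arccos(-Rm[2,2])),2),'F',np.round(s['contact_force'],1),'open',round(s['opening'],3))
    print('  delta cm',d.round(2),'turn',round(t,2),'dist cm',round(np.linalg.norm(d),1))
E
python3 - <<'E'
from h import *
from plant import r,vision
s=r.get_state();p,Rm=tool(s);T=vision.camera_params('wrist')['extrinsics']
c=-T[:3,:3].T@T[:3,3];print('cam in tool',Rm.T@(c-p),'cam axes in tool',(Rm.T@T[:3,:3].T).round(3))
plan(s,[.49,.10,.26],9)
E
```

```text
cam in tool [-0.00031324 -0.08344315 -0.16371912] cam axes in tool [[ 1.     0.     0.001]
 [-0.     0.947  0.32 ]
 [-0.001 -0.32   0.947]]
t 0.9 pos [0.261  0.5679 0.2206] xang 65.32 tilt 0.0 F [0.1 0.5 0.1] open 1.001
  delta cm [-32.96  40.35  -3.95] turn 56.32 dist cm 52.2
```

Emit:
{"fn": "send_rows", "kwargs": {
  "series": [
    {"delta_pos": [-33, 40.3, 5], "turn": 56.3, "jaw": 0},
    {"delta_pos": [-33, 40.3, 5], "turn": 56.3, "jaw": 0},
    {"delta_pos": [-33, 40.3, 5], "turn": 56.3, "jaw": 0},
    {"delta_pos": [-33, 40.3, 5], "turn": 56.3, "jaw": 0},
    {"delta_pos": [-33, 40.3, 5], "turn": 56.3, "jaw": 0},
    {"delta_pos": [-33, 40.3, 5], "turn": 56.3, "jaw": 0},
    {"delta_pos": [-33, 40.3, 5], "turn": 56.3, "jaw": 0},
    {"delta_pos": [-33, 40.3, 5], "turn": 56.3, "jaw": 0}
  ]
}}

```text
clock: 1.57
tool_pos: [0.4072, 0.2682, 0.1888]
eef_rot: [0.997, 0.076, 0.0, -0.0]
contact_force: [0.4, -0.3, 0.4]
opening: 1.0
```

Run:
```python
from h import *
from plant import r
plan(r.get_state(),[.49,.10,.17],9)
```

```text
t 1.57 pos [0.4072 0.2682 0.1888] xang 8.7 tilt 0.06 F [ 0.4 -0.3  0.4] open 1.0
  delta cm [ 5.64 17.88  1.88] turn -0.3 dist cm 18.8
```

Emit:
{"fn": "send_rows", "kwargs": {
  "series": [
    {"delta_pos": [5.5, 17.6, 1.8], "turn": 0, "jaw": 0},
    {"delta_pos": [5.5, 17.6, 1.8], "turn": 0, "jaw": 0},
    {"delta_pos": [5.5, 17.6, 1.8], "turn": 0, "jaw": 0},
    {"delta_pos": [5.5, 17.6, 1.8], "turn": 0, "jaw": 0},
    {"delta_pos": [5.5, 17.6, 1.8], "turn": 0, "jaw": 0},
    {"delta_pos": [5.5, 17.6, 1.8], "turn": 0, "jaw": 0},
    {"delta_pos": [5.5, 17.6, 1.8], "turn": 0, "jaw": 0},
    {"delta_pos": [5.5, 17.6, 1.8], "turn": 0, "jaw": 0}
  ]
}}

```text
clock: 2.23
tool_pos: [0.488, 0.106, 0.1707]
eef_rot: [0.997, 0.079, -0.0, -0.001]
contact_force: [0.4, -0.3, -0.3]
opening: 1.002
```

Run:
```python
from h import *
from plant import r,vision
import pickle
s=r.get_state();plan(s,[.49,.10,.17],9)
P=vision.camera_params('wrist');im=vision.snapshot('wrist');cv2.imwrite('pics/w1.png',im);pickle.dump(P,open('w1.pkl','wb'))
```

```text
t 2.23 pos [0.488  0.106  0.1707] xang 9.11 tilt 0.08 F [ 0.4 -0.3 -0.3] open 1.002
  delta cm [0.11 0.63 0.07] turn 0.11 dist cm 0.6
```

View pics/w1.png

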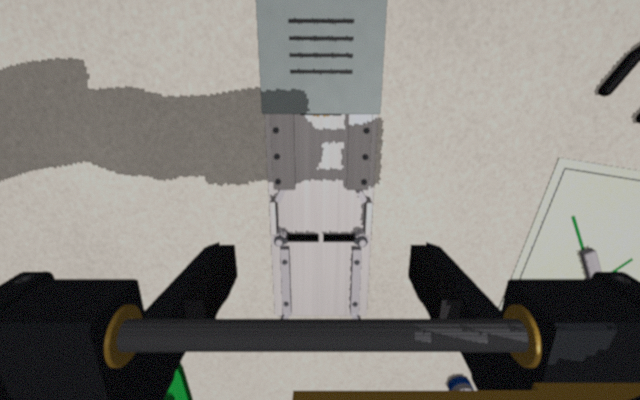

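Run:
```python
import cv2
a=cv2.imread('pics/w1.png')
c=cv2.resize(a[90:325,245:400],None,fx=2.5*1.0,fy=2.5,interpolation=cv2.INTER_CUBIC)
c=cv2.convertScaleAbs(c,alpha=1.4)
cv2.imwrite('pics/w1c.png',c)
c=cv2.resize(a[215:260,255:385],None,fx=6,fy=6,interpolation=cv2.INTER_CUBIC)
cv2.imwrite('pics/w1d.png',c)
```

```text
(no output)
```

View pics/w1c.png

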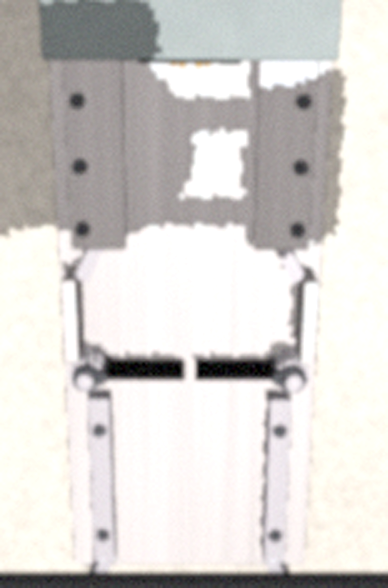

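View pics/w1d.png

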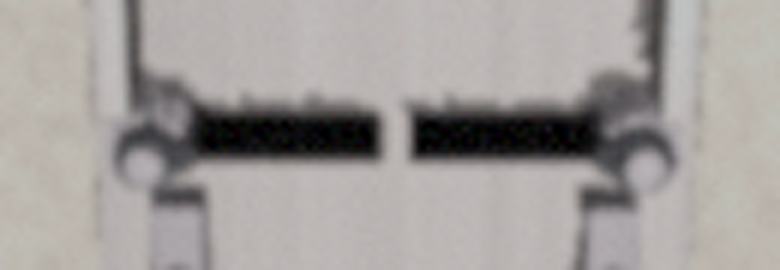

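Run:
```python
from h import *
import pickle
P=pickle.load(open('w1.pkl','rb'))
f=lambda u,v,z:bp(P,u,v,z)
hl=f(278.8,242.5,.030);hr=f(362.8,242.5,.030);print(hl,hr,'sep',np.linalg.norm(hl-hr))
a=f(261.4,114,.059);b=f(381,114,.059);print(a,b,'w',np.linalg.norm(a-b))
g=(hl+hr)/2;h=(a+b)/2;d=h-g;print('mid',g,h,'dist',np.hypot(*d[:2]),'yaw line',np.degrees(np.arctan2(d[1],d[0])))
for q,w in((hl,hr),(a,b)):
    e=q-w;print('yaw cross',np.degrees(np.arctan2(e[1],e[0]))-90)
# rails
for l,rr in(((111,395),(268,395)),((116,555),(262,555))):
    L=f(245+l[0]/2.5,90+l[1]/2.5,.018);Q=f(245+rr[0]/2.5,90+rr[1]/2.5,.018);print('rail',L,Q,np.linalg.norm(L-Q),(L+Q)/2)
```

```text
[0.45439195 0.03048174 0.03      ] [0.54086843 0.04431863 0.03      ] sep 0.0875764821584634
[0.42837809 0.16017925 0.059     ] [0.52610408 0.1758881  0.059     ] w 0.09898048622300319
mid [0.49763019 0.03740018 0.03      ] [0.47724109 0.16803368 0.059     ] dist 0.1322150730967782 yaw line 98.87107710005439
yaw cross -260.90929884140786
yaw cross -260.8681772707854
rail [0.46577816 0.0195103  0.018     ] [0.53338182 0.03032496 0.018     ] 0.06846321069203738 [0.49957999 0.02491763 0.018     ]
rail [ 0.47869028 -0.06302536  0.018     ] [ 0.54629814 -0.05224077  0.018     ] 0.06846261781480387 [ 0.51249421 -0.05763307  0.018     ]
```

Run:
```python
from h import *
from plant import r
plan(r.get_state(),[.428,-.341,.18],-15)
```

```text
t 2.28 pos [0.4878 0.1065 0.1708] xang 9.19 tilt 0.08 F [-0.9 -0.2 -0.3] open 1.0
  delta cm [-13.05  43.22  -0.98] turn 24.19 dist cm 45.2
```

Emit:
{"fn": "send_rows", "kwargs": {
  "series": [
    {"delta_pos": [-13, 43.2, -1], "turn": 24.2, "jaw": 0},
    {"delta_pos": [-13, 43.2, -1], "turn": 24.2, "jaw": 0},
    {"delta_pos": [-13, 43.2, -1], "turn": 24.2, "jaw": 0},
    {"delta_pos": [-13, 43.2, -1], "turn": 24.2, "jaw": 0},
    {"delta_pos": [-13, 43.2, -1], "turn": 24.2, "jaw": 0},
    {"delta_pos": [-13, 43.2, -1], "turn": 24.2, "jaw": 0},
    {"delta_pos": [-13, 43.2, -1], "turn": 24.2, "jaw": 0},
    {"delta_pos": [-13, 43.2, -1], "turn": 24.2, "jaw": 0}
  ]
}}

```text
clock: 2.95
tool_pos: [0.4439, -0.2254, 0.1783]
eef_rot: [0.992, -0.13, 0.0, -0.0]
contact_force: [1.2, 0.4, 0.0]
opening: 1.004
```

Run:
```python
from h import *
from plant import r
plan(r.get_state(),[.428,-.341,.18],-15)
```

```text
t 2.95 pos [ 0.4439 -0.2254  0.1783] xang -14.95 tilt 0.06 F [1.2 0.4 0. ] open 1.004
  delta cm [ 1.44 11.58 -0.18] turn 0.05 dist cm 11.7
```

Emit:
{"fn": "send_rows", "kwargs": {
  "series": [
    {"delta_pos": [1.4, 11.2, 0], "turn": 0, "jaw": 0},
    {"delta_pos": [1.4, 11.2, 0], "turn": 0, "jaw": 0},
    {"delta_pos": [1.4, 11.2, 0], "turn": 0, "jaw": 0},
    {"delta_pos": [1.4, 11.2, 0], "turn": 0, "jaw": 0},
    {"delta_pos": [1.4, 11.2, 0], "turn": 0, "jaw": 0},
    {"delta_pos": [1.4, 11.2, 0], "turn": 0, "jaw": 0}
  ]
}}

```text
clock: 3.45
tool_pos: [0.4288, -0.3349, 0.1779]
eef_rot: [0.991, -0.13, 0.0, -0.001]
contact_force: [-0.7, 0.4, -0.3]
opening: 0.999
```

Run:
```python
from h import *
from plant import r,vision,nets
from scipy.optimize import minimize
s=r.get_state();plan(s,[.428,-.341,.18],-15)
P=vision.camera_params('wrist');im=vision.snapshot('wrist')
for d in nets.trace('wrist','carrier'):
    L=np.array(d['location'])*[400,640];print(d['score'],L,d['region'].sum())
    t=pj(P,[.435,-.316,.01])[0]
    if np.hypot(L[1]-t[0],L[0]-t[1])<30:
        m=d['region']
        M=cv2.resize(m.astype(np.uint8),None,fx=4,fy=4,interpolation=cv2.INTER_NEAREST)
        def cost(p):
            k=mask(P,carr(*p));return 1-(k&M).sum()/(k|M).sum()
        o=minimize(cost,[.435,-.316,1.31],method='Nelder-Mead',options=dict(initial_simplex=np.array([[.435+a,-.316+b,1.31+c] for a,b,c in[(0,0,0),(.006,0,0),(0,.006,0),(0,0,.1)]])))
        print(o.x,o.fun); x,y,th=o.x
        print('grip',x-.026*np.cos(th),y-.026*np.sin(th),'xang',np.degrees(th)-90)
        plan(s,[x-.026*np.cos(th),y-.026*np.sin(th),.043],np.degrees(th)-90)
        cn,_=cv2.findContours(m.astype(np.uint8),0,1);cv2.drawContours(im,cn,-1,(0,0,255),1)
        for h in carr(*o.x): cv2.polylines(im,[cv2.convexHull(np.round(pj(P,h)).astype(np.int32))],True,(0,255,255),1)
cv2.imwrite('pics/w2.png',im)
```

```text
t 3.45 pos [ 0.4288 -0.3349  0.1779] xang -14.99 tilt 0.11 F [-0.7  0.4 -0.3] open 0.999
  delta cm [ 0.08  0.61 -0.21] turn 0.01 dist cm 0.6
0.74 [218.32  202.304] 4078
0.67 [ 80.72  181.824] 7128
0.66 [152.6   324.416] 5418
[ 0.4358389  -0.31534716  1.30836681] 0.03792816299339363
grip 0.4290937784565661 -0.3404569901569102 xang -15.03610394704124
t 3.45 pos [ 0.4288 -0.3349  0.1779] xang -14.99 tilt 0.11 F [-0.7  0.4 -0.3] open 0.999
  delta cm [ 0.17  0.56 13.49] turn 0.05 dist cm 13.5
```

View pics/w2.png

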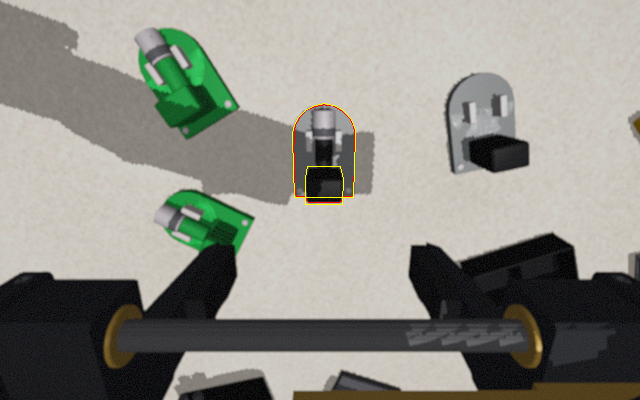

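Emit:
{"fn": "send_rows", "kwargs": {
  "series": [
    {"delta_pos": [0.1, 0.3, 4], "turn": 0, "jaw": 0.3},
    {"delta_pos": [0.1, 0.3, 8], "turn": 0, "jaw": 0.3},
    {"delta_pos": [0.1, 0.3, 8], "turn": 0, "jaw": 0.3},
    {"delta_pos": [0.1, 0.3, 8], "turn": 0, "jaw": 0.3},
    {"delta_pos": [0.1, 0.3, 8], "turn": 0, "jaw": 0.3},
    {"delta_pos": [0.1, 0.3, 8], "turn": 0, "jaw": 0.3}
  ]
}}

```text
clock: 4.05
tool_pos: [0.4296, -0.341, 0.1005]
eef_rot: [0.991, -0.132, 0.002, 0.001]
contact_force: [-0.6, 0.0, -1.0]
opening: 0.7
```

Run:
```python
from h import *
from plant import r
plan(r.get_state(),[.4291,-.3405,.043],-15)
```

```text
t 4.05 pos [ 0.4296 -0.341   0.1005] xang -15.13 tilt 0.24 F [-0.6  0.  -1. ] open 0.7
  delta cm [-0.08 -0.04  5.75] turn -0.13 dist cm 5.7
```

Emit:
{"fn": "send_rows", "kwargs": {
  "series": [
    {"delta_pos": [-0.1, 0, 2.5], "turn": 0, "jaw": 0.3},
    {"delta_pos": [-0.1, 0, 5.5], "turn": 0, "jaw": 0.3},
    {"delta_pos": [-0.1, 0, 5.5], "turn": 0, "jaw": 0.3},
    {"delta_pos": [-0.1, 0, 5.5], "turn": 0, "jaw": 0.3},
    {"delta_pos": [-0.1, 0, 5.5], "turn": 0, "jaw": 0.3}
  ]
}}

```text
clock: 4.47
tool_pos: [0.4281, -0.3411, 0.0451]
eef_rot: [0.991, -0.132, 0.001, 0.001]
contact_force: [-1.1, -0.0, -0.1]
opening: 0.705
```

Run:
```python
from h import *
from plant import r,vision
s=r.get_state()
plan(s,[.4291,-.3405,.043],-15)
cv2.imwrite('pics/w3.png',vision.snapshot('wrist'))
```

```text
t 4.47 pos [ 0.4281 -0.3411  0.0451] xang -15.18 tilt 0.18 F [-1.1 -0.  -0.1] open 0.705
  delta cm [ 0.08 -0.09  0.21] turn -0.18 dist cm 0.2
```

View pics/w3.png

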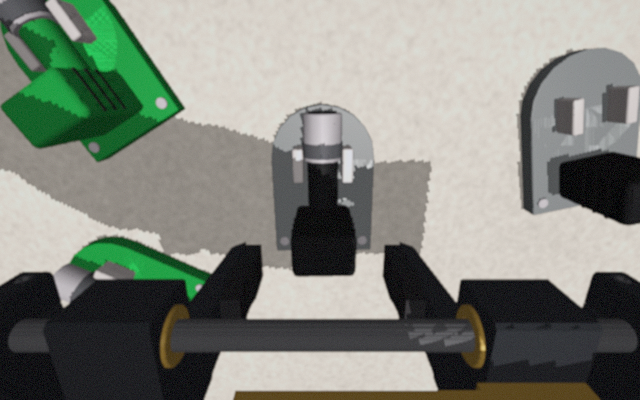

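Emit:
{"fn": "send_rows", "kwargs": {
  "force": 35,
  "series": [
    {"delta_pos": [0, 0, 0.1], "turn": 0, "jaw": 1},
    {"delta_pos": [0, 0, 0.1], "turn": 0, "jaw": 1},
    {"delta_pos": [0, 0, 0.1], "turn": 0, "jaw": 1},
    {"delta_pos": [0, 0, 0.1], "turn": 0, "jaw": 1},
    {"delta_pos": [0, 0, 0.1], "turn": 0, "jaw": 1},
    {"delta_pos": [0, 0, 0.1], "turn": 0, "jaw": 1}
  ]
}}

```text
clock: 5.02
tool_pos: [0.4277, -0.3409, 0.0424]
eef_rot: [0.991, -0.132, 0.001, 0.0]
contact_force: [0.7, -0.5, 3.9]
opening: 0.365
```

Emit:
{"fn": "send_rows", "kwargs": {
  "series": [
    {"delta_pos": [0, 0, -2], "turn": 0, "jaw": 1},
    {"delta_pos": [0, 0, -5], "turn": 0, "jaw": 1},
    {"delta_pos": [0, 0, -7], "turn": 0, "jaw": 1},
    {"delta_pos": [0, 0, -7], "turn": 0, "jaw": 1},
    {"delta_pos": [0, 0, -7], "turn": 0, "jaw": 1},
    {"delta_pos": [0, 0, -7], "turn": 0, "jaw": 1}
  ]
}}

```text
clock: 5.52
tool_pos: [0.4259, -0.3395, 0.1107]
eef_rot: [0.991, -0.132, -0.001, -0.001]
contact_force: [-0.8, 0.3, -4.4]
opening: 0.362
```

Run:
```python
from h import *
from plant import r,vision
s=r.get_state()
plan(s,[.5123,-.0554,.115],9)
cv2.imwrite('pics/w4.png',vision.snapshot('wrist'))
```

```text
t 5.52 pos [ 0.4259 -0.3395  0.1107] xang -15.17 tilt 0.17 F [-0.8  0.3 -4.4] open 0.362
  delta cm [  0.9  -29.69  -0.4 ] turn -24.17 dist cm 29.7
```

View pics/w4.png

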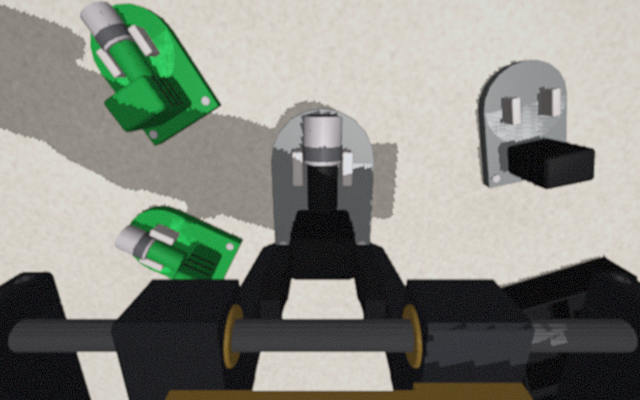

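Emit:
{"fn": "send_rows", "kwargs": {
  "series": [
    {"delta_pos": [0.4, -14.8, -0.4], "turn": -12, "jaw": 1},
    {"delta_pos": [0.9, -29.7, -0.4], "turn": -24.2, "jaw": 1},
    {"delta_pos": [0.9, -29.7, -0.4], "turn": -24.2, "jaw": 1},
    {"delta_pos": [0.9, -29.7, -0.4], "turn": -24.2, "jaw": 1},
    {"delta_pos": [0.9, -29.7, -0.4], "turn": -24.2, "jaw": 1},
    {"delta_pos": [0.9, -29.7, -0.4], "turn": -24.2, "jaw": 1},
    {"delta_pos": [0.9, -29.7, -0.4], "turn": -24.2, "jaw": 1},
    {"delta_pos": [0.9, -29.7, -0.4], "turn": -24.2, "jaw": 1}
  ]
}}

```text
clock: 6.23
tool_pos: [0.5157, -0.0447, 0.1147]
eef_rot: [0.996, 0.085, 0.001, -0.004]
contact_force: [0.5, 2.9, -3.4]
opening: 0.356
```

Emit:
{"fn": "send_rows", "kwargs": {
  "series": [
    {"delta_pos": [0, 0, 0], "turn": 0, "jaw": 1},
    {"delta_pos": [0, 0, 0], "turn": 0, "jaw": 1},
    {"delta_pos": [0, 0, 0], "turn": 0, "jaw": 1}
  ]
}}

```text
clock: 6.48
tool_pos: [0.5121, -0.0578, 0.1151]
eef_rot: [0.997, 0.078, -0.001, 0.0]
contact_force: [0.8, 0.9, -3.5]
opening: 0.361
```

Run:
```python
from h import *
from plant import r,vision
import pickle
s=r.get_state()
plan(s,[.5123,-.0554,.0505],9)
P=vision.camera_params('wrist');pickle.dump(P,open('w5.pkl','wb'))
cv2.imwrite('pics/w5.png',vision.snapshot('wrist'))
```

```text
t 6.48 pos [ 0.5121 -0.0578  0.1151] xang 8.9 tilt 0.17 F [ 0.8  0.9 -3.5] open 0.361
  delta cm [ 0.07 -0.23  6.46] turn -0.1 dist cm 6.5
```

View pics/w5.png

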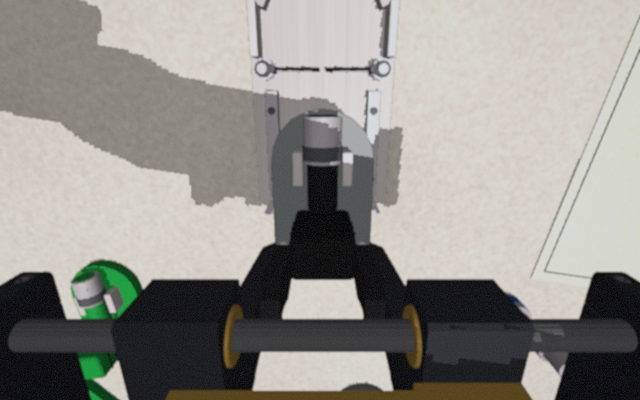

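Run:
```python
from h import *
import pickle
P=pickle.load(open('w5.pkl','rb'))
im=cv2.imread('pics/w5.png')
def st(x,y,z):
    a=np.radians(99);X=np.array([np.cos(a),np.sin(a)]);Y=np.array([-X[1],X[0]]);q=np.array([.4976,.0374])+X*x+Y*y;return [*q,z]
for sg in(1,-1):
    for a,b in(((-.118,sg*.035,.018),(-.015,sg*.035,.018)),((0,sg*.0375,.028),(0,sg*.0035,.028)),((-.118,sg*.056,.008),(.05,sg*.056,.008))):
        p,q=np.round(pj(P,[st(*a),st(*b)])).astype(int);cv2.line(im,tuple(map(int,p)),tuple(map(int,q)),(0,0,255),1)
    
for h in carr(.5123-.1564*.026,-.0554+.9877*.026,np.radians(99),.115-.0425):
    cv2.polylines(im,[cv2.convexHull(np.round(pj(P,h)).astype(np.int32))],True,(0,255,255),1)
cv2.imwrite('pics/w5o.png',cv2.resize(im[0:300,200:440],None,fx=2,fy=2))
```

```text
(no output)
```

View pics/w5o.png

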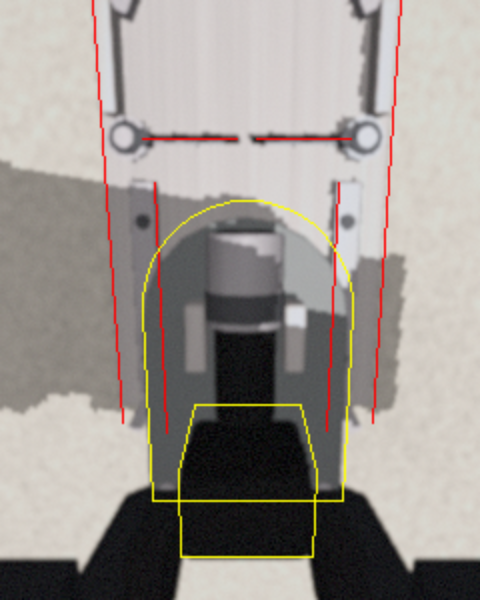

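```bash
cat > pf.py <<'E'
from h import *
from scipy.optimize import minimize
def pose(P,Ttool,par):
    # carrier in tool: tool x=-carrier y ; carrier x = -tool y ; z = -tool z ; par: dy(forward, m), dz(bottom below TCP), pitch(nose down +), dx, yaw
    f,dz,pi,lat,yaw=par
    A,B=carr(.026,0,0,0)      # origin under block centre
    out=[]
    Rp=R.from_euler('ZY',[yaw,pi]).as_matrix()
    for h in(A,B):
        q=(h-[0,0,.05])@Rp.T+[f,lat,.05-dz]
        t=np.stack([-q[:,1],-q[:,0],-q[:,2]],1)
        out.append(t@Ttool[1].T+Ttool[0])
    return out
E
python3 - <<'E'
from pf import *
from plant import r,vision,nets
s=r.get_state();T=tool(s);P=vision.camera_params('wrist');im=vision.snapshot('wrist')
for d in nets.trace('wrist','carrier'):
    print(d['score'],np.array(d['location'])*[400,640],d['region'].sum())
    if abs(d['location'][1]*640-322)>30: continue
    m=d['region'];cn,_=cv2.findContours(m.astype(np.uint8),0,1);cv2.drawContours(im,cn,-1,(0,0,255),1)
    M=cv2.resize(m.astype(np.uint8),None,fx=4,fy=4,interpolation=cv2.INTER_NEAREST)
    def cost(p):
        k=mask(P,pose(P,T,p)); lim=4*245; return 1-(k[:lim]&M[:lim]).sum()/(k[:lim]|M[:lim]).sum()
    x0=np.array([0,.0425,.05,0,0]);st=np.array([.005,.005,.08,.003,.05])
    for k in range(2):
        o=minimize(cost,x0,method='Nelder-Mead',options=dict(initial_simplex=np.vstack([x0]+[x0+np.eye(5)[i]*st[i] for i in range(5)]),maxiter=600));x0=o.x
    print(o.x.round(4),o.fun,cost([0,.0425,0,0,0]))
    for h in pose(P,T,o.x): cv2.polylines(im,[cv2.convexHull(np.round(pj(P,h)).astype(np.int32))],True,(0,255,255),1)
cv2.imwrite('pics/w6.png',cv2.resize(im[80:300,200:440],None,fx=2.5,fy=2.5))
E
```

```text
0.78 [395.12  100.288] 360
0.73 [191.6   323.072] 14637
[-0.0004  0.0448  0.0531  0.0001 -0.0038] 0.012235740274696094 0.05399852292309737
0.7 [295.8    99.776] 4110
0.52 [ 70.92  320.896] 19862
[ 0.0603  0.0527 -1.2466  0.0324 -0.6299] 0.2847964585566033 0.981905311778291
```

View pics/w6.png

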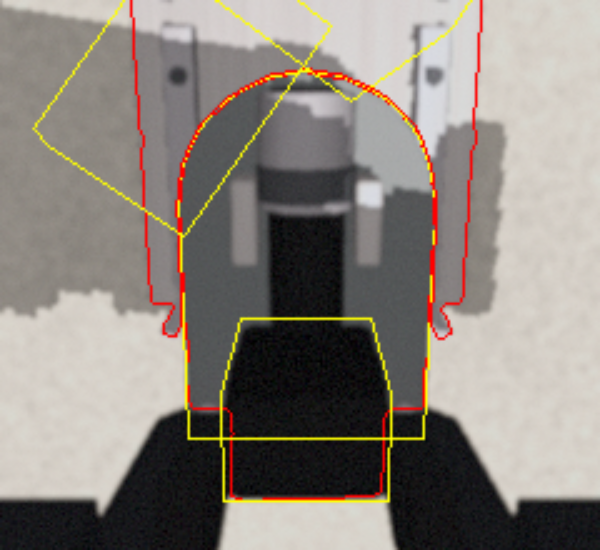

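Emit:
{"fn": "send_rows", "kwargs": {
  "series": [
    {"delta_pos": [0.1, -0.2, 2], "turn": 0, "jaw": 1},
    {"delta_pos": [0.1, -0.2, 4], "turn": 0, "jaw": 1},
    {"delta_pos": [0.1, -0.2, 5], "turn": 0, "jaw": 1},
    {"delta_pos": [0.1, -0.2, 5.4], "turn": 0, "jaw": 1},
    {"delta_pos": [0.1, -0.2, 5.5], "turn": 0, "jaw": 1},
    {"delta_pos": [0.1, -0.2, 5.5], "turn": 0, "jaw": 1},
    {"delta_pos": [0.1, -0.2, 5.5], "turn": 0, "jaw": 1}
  ]
}}

```text
clock: 7.22
tool_pos: [0.5145, -0.0542, 0.0617]
eef_rot: [0.997, 0.078, 0.001, 0.0]
contact_force: [0.1, 0.6, -4.0]
opening: 0.361
```

Run:
```python
from h import *
from plant import r,vision
s=r.get_state()
plan(s,[.5123,-.0554,.0505],9)
cv2.imwrite('pics/w7.png',vision.snapshot('wrist'))
```

```text
t 7.22 pos [ 0.5145 -0.0542  0.0617] xang 8.99 tilt 0.06 F [ 0.1  0.6 -4. ] open 0.361
  delta cm [-0.24  0.08  1.12] turn -0.01 dist cm 1.1
```

View pics/w7.png

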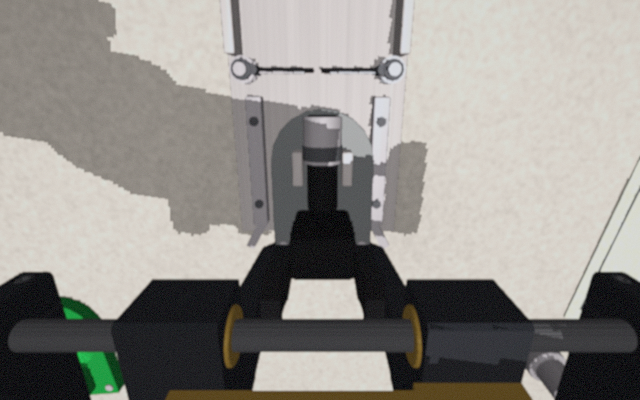

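Emit:
{"fn": "send_rows", "kwargs": {
  "series": [
    {"delta_pos": [-0.2, 0, 0.3], "turn": 0, "jaw": 1},
    {"delta_pos": [-0.2, 0.05, 0.5], "turn": 0, "jaw": 1},
    {"delta_pos": [-0.2, 0.05, 0.7], "turn": 0, "jaw": 1},
    {"delta_pos": [-0.2, 0.05, 0.9], "turn": 0, "jaw": 1},
    {"delta_pos": [-0.2, 0.05, 1.0], "turn": 0, "jaw": 1},
    {"delta_pos": [-0.2, 0.05, 1.0], "turn": 0, "jaw": 1},
    {"delta_pos": [-0.2, 0.05, 1.0], "turn": 0, "jaw": 1}
  ]
}}

```text
clock: 7.85
tool_pos: [0.5123, -0.0548, 0.051]
eef_rot: [0.997, 0.079, 0.0, 0.0]
contact_force: [0.3, -1.1, -3.3]
opening: 0.362
```

Run:
```python
from h import *
from plant import r,vision
s=r.get_state()
plan(s,[.5123,-.0554,.0505],9)
cv2.imwrite('pics/w8.png',vision.snapshot('wrist'))
```

```text
t 7.85 pos [ 0.5123 -0.0548  0.051 ] xang 9.01 tilt 0.01 F [ 0.3 -1.1 -3.3] open 0.362
  delta cm [-0.01  0.06  0.05] turn 0.01 dist cm 0.1
```

View pics/w8.png

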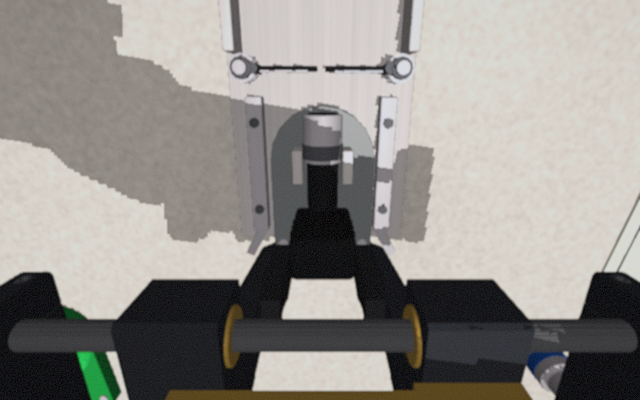

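Emit:
{"fn": "send_rows", "kwargs": {
  "series": [
    {"delta_pos": [0, 0.05, 0.1], "turn": 0, "jaw": 1},
    {"delta_pos": [0, 0.05, 0.15], "turn": 0, "jaw": 1},
    {"delta_pos": [0, 0.05, 0.15], "turn": 0, "jaw": 1},
    {"delta_pos": [0, 0.05, 0.15], "turn": 0, "jaw": 1}
  ]
}}

```text
clock: 8.23
tool_pos: [0.5125, -0.0552, 0.0504]
eef_rot: [0.997, 0.079, 0.0, -0.0]
contact_force: [-1.4, 0.3, 5.8]
opening: 0.364
```

Emit:
{"fn": "send_rows", "kwargs": {
  "series": [
    {"delta_pos": [0, 0, 0], "turn": 0, "jaw": 0.45},
    {"delta_pos": [0, 0, 0], "turn": 0, "jaw": 0.45},
    {"delta_pos": [0, 0, 0], "turn": 0, "jaw": 0.45},
    {"delta_pos": [0, 0, 0], "turn": 0, "jaw": 0.45}
  ]
}}

```text
clock: 8.57
tool_pos: [0.5124, -0.0552, 0.0496]
eef_rot: [0.997, 0.079, 0.0, -0.0]
contact_force: [-0.2, -0.6, -0.6]
opening: 0.549
```

Run:
```python
from pf import *
from plant import r,vision,nets
s=r.get_state();plan(s,[.5123,-.0554,.0505],9)
T=tool(s);P=vision.camera_params('wrist');im=vision.snapshot('wrist')
best=None
for d in nets.trace('wrist','carrier'):
    if np.hypot(d['location'][1]*640-322,d['location'][0]*400-190)>30: continue
    print(d['score'])
    m=d['region'].copy()
    M=cv2.resize(m.astype(np.uint8),None,fx=4,fy=4,interpolation=cv2.INTER_NEAREST)
    def cost(p):
        k=mask(P,carr(p[0],p[1],p[2],.008));lim=4*235; return 1-(k[:lim]&M[:lim]).sum()/(k[:lim]|M[:lim]).sum()
    x0=np.array([.508,-.03,1.728])
    o=minimize(cost,x0,method='Nelder-Mead',options=dict(initial_simplex=np.vstack([x0,x0+[.004,0,0],x0+[0,.004,0],x0+[0,0,.05]])))
    a=np.radians(99);X=np.array([np.cos(a),np.sin(a)]);Y=np.array([-X[1],X[0]]);dd=o.x[:2]-[.4976,.0374]
    print(o.x,o.fun,'station x,y,yaw',dd@X,dd@Y,o.x[2]-a)
    for h in carr(*o.x,.008): cv2.polylines(im,[cv2.convexHull(np.round(pj(P,h)).astype(np.int32))],True,(0,255,255),1)
cv2.imwrite('pics/w9.png',im)
```

```text
t 8.57 pos [ 0.5124 -0.0552  0.0496] xang 9.02 tilt 0.02 F [-0.2 -0.6 -0.6] open 0.549
  delta cm [-0.02  0.02 -0.09] turn 0.02 dist cm 0.1
0.76
[ 0.5085617  -0.02929565  1.72435237] 0.011261375254329908 station x,y,yaw -0.06758930311096126 -0.000393246163084259 -0.003523590294405965
```

View pics/w9.png

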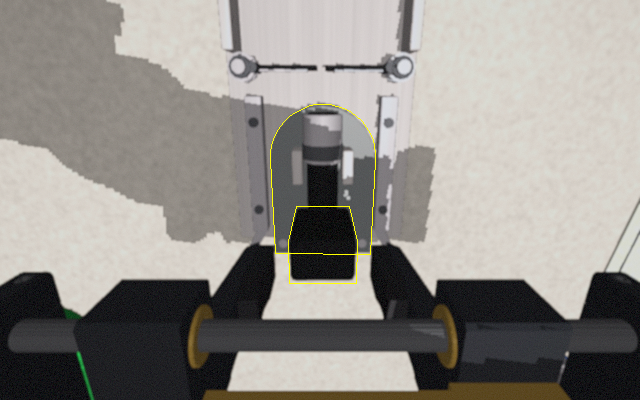

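Emit:
{"fn": "send_rows", "kwargs": {
  "force": 22,
  "series": [
    {"delta_pos": [0, 0, -0.1], "turn": 0, "jaw": 1},
    {"delta_pos": [0, 0, -0.1], "turn": 0, "jaw": 1},
    {"delta_pos": [0, 0, -0.1], "turn": 0, "jaw": 1},
    {"delta_pos": [0, 0, -0.1], "turn": 0, "jaw": 1},
    {"delta_pos": [0, 0, -0.1], "turn": 0, "jaw": 1}
  ]
}}

```text
clock: 9.08
tool_pos: [0.5124, -0.0553, 0.0506]
eef_rot: [0.997, 0.079, 0.0, -0.0]
contact_force: [0.9, 0.0, 1.0]
opening: 0.37
```

Emit:
{"fn": "send_rows", "kwargs": {
  "series": [
    {"delta_pos": [0, -0.3, 0], "turn": 0, "jaw": 1},
    {"delta_pos": [0, -0.6, 0], "turn": 0, "jaw": 1},
    {"delta_pos": [0, -0.9, 0], "turn": 0, "jaw": 1},
    {"delta_pos": [0, -1.2, 0], "turn": 0, "jaw": 1},
    {"delta_pos": [0, -1.5, 0], "turn": 0, "jaw": 1},
    {"delta_pos": [0, -1.8, 0], "turn": 0, "jaw": 1},
    {"delta_pos": [0, -2.1, 0], "turn": 0, "jaw": 1},
    {"delta_pos": [0, -2.4, 0], "turn": 0, "jaw": 1}
  ]
}}

```text
clock: 9.75
tool_pos: [0.5085, -0.0317, 0.0506]
eef_rot: [0.997, 0.078, 0.0, 0.0]
contact_force: [0.8, -3.6, 1.1]
opening: 0.369
```

```bash
cat >> h.py <<'E'
def stn(p):
    a=np.radians(99);X=np.array([np.cos(a),np.sin(a)]);Y=np.array([-X[1],X[0]]);dd=np.array(p[:2])-[.4976,.0374];return dd@X,dd@Y
def rep(s):
    a=np.radians(99);X=np.array([np.cos(a),np.sin(a)]);Y=np.array([-X[1],X[0]]);x,y=stn(s['tool_pos']);F=np.array(s['contact_force'])
    print('t %.2f carrier st x %.2f y %.2f z %.2f mm  xang %.2f Fx %.2f Fy %.2f Fz %.2f open %.3f'%(s['clock'],x*1e3+26,y*1e3,s['tool_pos'][2]*1e3,np.degrees(2*np.arctan2(s['eef_rot'][1],s['eef_rot'][0])),F[:2]@X,F[:2]@Y,F[2],s['opening']))
E
python3 - <<'E'
from h import *
from plant import r,vision
rep(r.get_state())
cv2.imwrite('pics/w10.png',vision.snapshot('wrist'))
rep(r.get_state())
E
```

```text
t 9.75 carrier st x -43.99 y 0.01 z 50.59 mm  xang 9.00 Fx -3.72 Fy -0.25 Fz 1.11 open 0.369
t 9.80 carrier st x -43.12 y -0.04 z 50.59 mm  xang 9.05 Fx -3.70 Fy 0.06 Fz 0.92 open 0.372
```

View pics/w10.png

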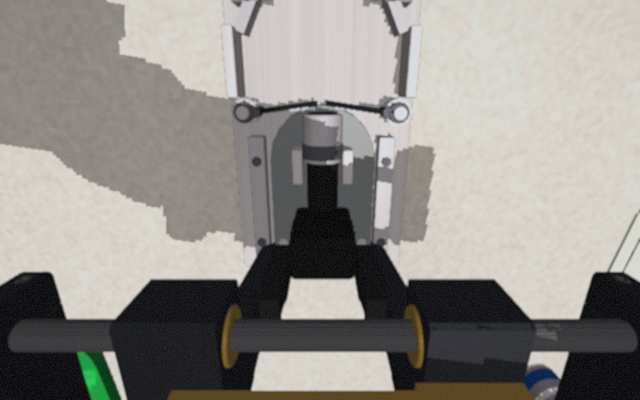

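Emit:
{"fn": "send_rows", "kwargs": {
  "series": [
    {"delta_pos": [0, -0.4, 0], "turn": 0, "jaw": 1},
    {"delta_pos": [0, -0.8, 0], "turn": 0, "jaw": 1},
    {"delta_pos": [0, -1.2, 0], "turn": 0, "jaw": 1},
    {"delta_pos": [0, -1.6, 0], "turn": 0, "jaw": 1},
    {"delta_pos": [0, -2.0, 0], "turn": 0, "jaw": 1},
    {"delta_pos": [0, -2.4, 0], "turn": 0, "jaw": 1},
    {"delta_pos": [0, -2.8, 0], "turn": 0, "jaw": 1},
    {"delta_pos": [0, -3.2, 0], "turn": 0, "jaw": 1}
  ]
}}

```text
clock: 10.47
tool_pos: [0.5041, -0.003, 0.0511]
eef_rot: [0.997, 0.077, 0.001, 0.002]
contact_force: [1.6, -10.6, 5.0]
opening: 0.366
```

Run:
```python
from h import *
from plant import r,vision
rep(r.get_state())
cv2.imwrite('pics/w11.png',vision.snapshot('wrist'))
rep(r.get_state())
```

```text
t 10.47 carrier st x -14.88 y -0.07 z 51.11 mm  xang 8.82 Fx -10.76 Fy 0.08 Fz 4.96 open 0.366
t 10.52 carrier st x -13.62 y -0.06 z 51.05 mm  xang 8.89 Fx -8.81 Fy 0.82 Fz 5.14 open 0.372
```

View pics/w11.png

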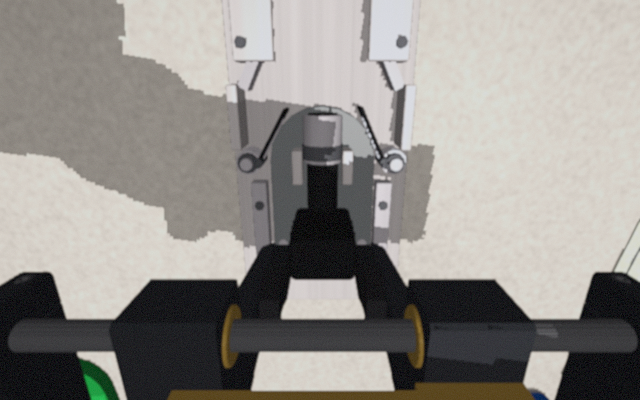

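Emit:
{"fn": "send_rows", "kwargs": {
  "series": [
    {"delta_pos": [0, -0.4, -0.03], "turn": 0, "jaw": 1},
    {"delta_pos": [0, -0.8, -0.03], "turn": 0, "jaw": 1},
    {"delta_pos": [0, -1.2, -0.03], "turn": 0, "jaw": 1},
    {"delta_pos": [0, -1.6, -0.03], "turn": 0, "jaw": 1},
    {"delta_pos": [0, -2.0, -0.03], "turn": 0, "jaw": 1},
    {"delta_pos": [0, -2.4, -0.03], "turn": 0, "jaw": 1},
    {"delta_pos": [0, -2.8, -0.03], "turn": 0, "jaw": 1},
    {"delta_pos": [0, -3.2, -0.03], "turn": 0, "jaw": 1}
  ]
}}

```text
clock: 11.18
tool_pos: [0.4982, 0.0316, 0.0508]
eef_rot: [0.997, 0.078, -0.0, 0.0]
contact_force: [1.9, -4.5, -1.1]
opening: 0.375
```

Run:
```python
from h import *
from plant import r,vision
rep(r.get_state())
cv2.imwrite('pics/w12.png',vision.snapshot('wrist'))
rep(r.get_state())
```

```text
t 11.18 carrier st x 20.15 y 0.35 z 50.83 mm  xang 8.98 Fx -4.76 Fy -1.18 Fz -1.10 open 0.375
t 11.23 carrier st x 21.69 y 0.31 z 50.74 mm  xang 9.08 Fx -2.81 Fy 0.50 Fz -0.20 open 0.369
```

View pics/w12.png

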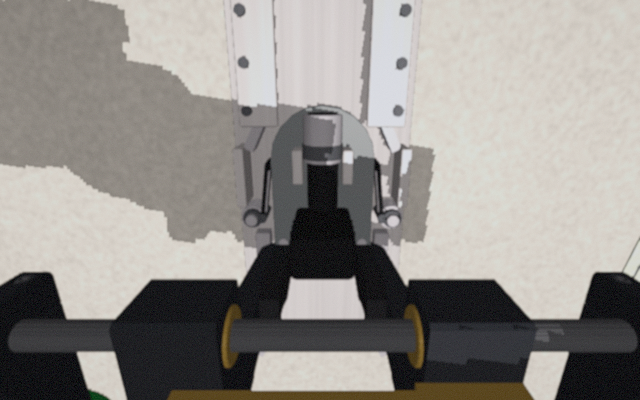

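Emit:
{"fn": "send_rows", "kwargs": {
  "series": [
    {"delta_pos": [0, -0.4, 0], "turn": 0, "jaw": 1},
    {"delta_pos": [0, -0.8, 0], "turn": 0, "jaw": 1},
    {"delta_pos": [0, -1.2, 0], "turn": 0, "jaw": 1},
    {"delta_pos": [0, -1.6, 0], "turn": 0, "jaw": 1},
    {"delta_pos": [0, -2.0, 0], "turn": 0, "jaw": 1},
    {"delta_pos": [0, -2.4, 0], "turn": 0, "jaw": 1},
    {"delta_pos": [0, -2.8, 0], "turn": 0, "jaw": 1},
    {"delta_pos": [0, -3.2, 0], "turn": 0, "jaw": 1}
  ]
}}

```text
clock: 11.9
tool_pos: [0.4933, 0.0637, 0.0508]
eef_rot: [0.997, 0.079, -0.0, -0.0]
contact_force: [1.0, -3.7, 0.6]
opening: 0.371
```

Run:
```python
from h import *
from plant import r,vision
rep(r.get_state())
cv2.imwrite('pics/w13.png',vision.snapshot('wrist'))
rep(r.get_state())
```

```text
t 11.90 carrier st x 52.61 y 0.11 z 50.83 mm  xang 9.02 Fx -3.85 Fy -0.36 Fz 0.57 open 0.371
t 11.95 carrier st x 53.86 y 0.09 z 50.79 mm  xang 9.10 Fx -2.03 Fy 0.02 Fz -0.09 open 0.370
```

View pics/w13.png

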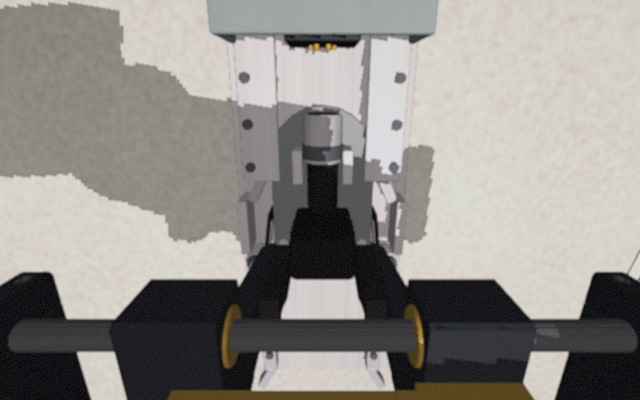

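Emit:
{"fn": "send_rows", "kwargs": {
  "series": [
    {"delta_pos": [0, -0.3, 0], "turn": 0, "jaw": 1},
    {"delta_pos": [0, -0.6, 0], "turn": 0, "jaw": 1},
    {"delta_pos": [0, -0.9, 0], "turn": 0, "jaw": 1},
    {"delta_pos": [0, -1.2, 0], "turn": 0, "jaw": 1},
    {"delta_pos": [0, -1.5, 0], "turn": 0, "jaw": 1},
    {"delta_pos": [0, -1.8, 0], "turn": 0, "jaw": 1},
    {"delta_pos": [0, -2.0, 0], "turn": 0, "jaw": 1},
    {"delta_pos": [0, -2.0, 0], "turn": 0, "jaw": 1}
  ]
}}

```text
clock: 12.62
tool_pos: [0.4902, 0.0839, 0.0508]
eef_rot: [0.997, 0.079, -0.0, -0.0]
contact_force: [1.2, -2.0, -0.6]
opening: 0.371
```

Run:
```python
from h import *
from plant import r,vision
rep(r.get_state())
```

```text
t 12.62 carrier st x 73.13 y 0.06 z 50.82 mm  xang 9.08 Fx -2.13 Fy -0.84 Fz -0.65 open 0.371
```

Emit:
{"fn": "send_rows", "kwargs": {
  "series": [
    {"delta_pos": [0, -0.1, 0], "turn": 0, "jaw": 1},
    {"delta_pos": [0, -0.2, 0], "turn": 0, "jaw": 1},
    {"delta_pos": [0, -0.3, 0], "turn": 0, "jaw": 1},
    {"delta_pos": [0, -0.4, 0], "turn": 0, "jaw": 1},
    {"delta_pos": [0, -0.5, 0], "turn": 0, "jaw": 1},
    {"delta_pos": [0, -0.6, 0], "turn": 0, "jaw": 1},
    {"delta_pos": [0, -0.7, 0], "turn": 0, "jaw": 1}
  ]
}}

```text
clock: 13.2
tool_pos: [0.4892, 0.09, 0.0509]
eef_rot: [0.997, 0.079, 0.0, -0.0]
contact_force: [0.9, -4.5, 0.3]
opening: 0.368
```

Emit:
{"fn": "send_rows", "kwargs": {
  "series": [
    {"delta_pos": [0, -0.1, 0], "turn": 0, "jaw": 1},
    {"delta_pos": [0, -0.2, 0], "turn": 0, "jaw": 1},
    {"delta_pos": [0, -0.3, 0], "turn": 0, "jaw": 1},
    {"delta_pos": [0, -0.4, 0], "turn": 0, "jaw": 1},
    {"delta_pos": [0, -0.5, 0], "turn": 0, "jaw": 1}
  ]
}}

```text
clock: 13.62
tool_pos: [0.4883, 0.0958, 0.0507]
eef_rot: [0.997, 0.079, -0.0, -0.0]
contact_force: [-0.6, 0.2, -1.9]
opening: 0.367
```

Run:
```python
from h import *
from plant import r,vision
rep(r.get_state())
cv2.imwrite('pics/w14.png',vision.snapshot('wrist'))
rep(r.get_state())
```

```text
t 13.62 carrier st x 85.09 y 0.04 z 50.73 mm  xang 9.06 Fx 0.24 Fy 0.55 Fz -1.92 open 0.367
t 13.67 carrier st x 85.73 y 0.09 z 50.67 mm  xang 9.10 Fx -1.21 Fy -0.52 Fz -2.14 open 0.369
```

View pics/w14.png

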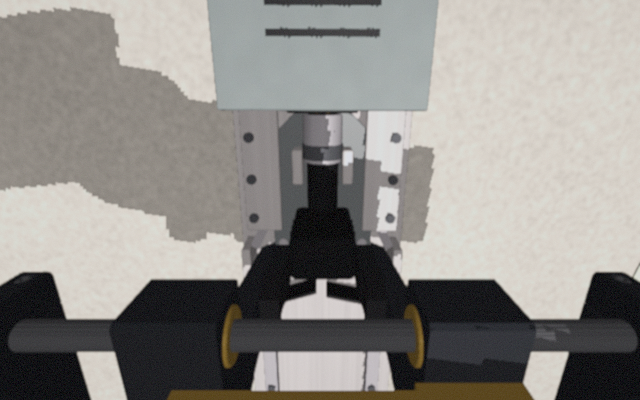

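Emit:
{"fn": "send_rows", "kwargs": {
  "series": [
    {"delta_pos": [0, -0.1, 0], "turn": 0, "jaw": 1},
    {"delta_pos": [0, -0.2, 0], "turn": 0, "jaw": 1},
    {"delta_pos": [0, -0.3, 0], "turn": 0, "jaw": 1},
    {"delta_pos": [0, -0.4, 0], "turn": 0, "jaw": 1},
    {"delta_pos": [0, -0.5, 0], "turn": 0, "jaw": 1}
  ]
}}

```text
clock: 14.08
tool_pos: [0.4877, 0.0986, 0.0509]
eef_rot: [0.997, 0.078, -0.0, 0.001]
contact_force: [0.8, -4.9, 0.7]
opening: 0.369
```

Emit:
{"fn": "send_rows", "kwargs": {
  "series": [
    {"delta_pos": [0, -0.05, 0], "turn": 0, "jaw": 1},
    {"delta_pos": [0, -0.1, 0], "turn": 0, "jaw": 1},
    {"delta_pos": [0, -0.1, 0], "turn": 0, "jaw": 1},
    {"delta_pos": [0, -0.1, 0], "turn": 0, "jaw": 1}
  ]
}}

```text
clock: 14.42
tool_pos: [0.4875, 0.0997, 0.0509]
eef_rot: [0.997, 0.078, -0.0, 0.001]
contact_force: [-0.1, -5.2, 0.1]
opening: 0.372
```

Run:
```python
from h import *
from plant import r,vision
rep(r.get_state())
```

```text
t 14.42 carrier st x 89.08 y 0.24 z 50.93 mm  xang 8.95 Fx -5.15 Fy 0.93 Fz 0.13 open 0.372
```

Emit:
{"fn": "send_rows", "kwargs": {
  "series": [
    {"delta_pos": [0, -0.05, 0], "turn": 0, "jaw": 1},
    {"delta_pos": [0, -0.1, 0], "turn": 0, "jaw": 1},
    {"delta_pos": [0, -0.15, 0], "turn": 0, "jaw": 1},
    {"delta_pos": [0, -0.2, 0], "turn": 0, "jaw": 1},
    {"delta_pos": [0, -0.2, 0], "turn": 0, "jaw": 1}
  ]
}}

```text
clock: 14.83
tool_pos: [0.4871, 0.1018, 0.0509]
eef_rot: [0.997, 0.078, -0.0, 0.001]
contact_force: [-0.0, -5.2, 0.1]
opening: 0.372
```

Run:
```python
from h import *
from plant import r,vision
rep(r.get_state())
```

```text
t 14.83 carrier st x 91.21 y 0.26 z 50.93 mm  xang 8.96 Fx -5.10 Fy 0.84 Fz 0.14 open 0.372
```

Emit:
{"fn": "send_rows", "kwargs": {
  "series": [
    {"delta_pos": [0, -0.05, 0], "turn": 0, "jaw": 1},
    {"delta_pos": [0, -0.1, 0], "turn": 0, "jaw": 1},
    {"delta_pos": [0, -0.15, 0], "turn": 0, "jaw": 1},
    {"delta_pos": [0, -0.2, 0], "turn": 0, "jaw": 1}
  ]
}}

```text
clock: 15.17
tool_pos: [0.4869, 0.1036, 0.0509]
eef_rot: [0.997, 0.078, -0.0, 0.001]
contact_force: [1.0, -4.9, 0.6]
opening: 0.365
```

Run:
```python
from h import *
from plant import r,vision
rep(r.get_state())
```

```text
t 15.17 carrier st x 93.06 y 0.23 z 50.93 mm  xang 8.95 Fx -5.02 Fy -0.24 Fz 0.57 open 0.365
```

Emit:
{"fn": "send_rows", "kwargs": {
  "series": [
    {"delta_pos": [0, -0.05, 0], "turn": 0, "jaw": 1},
    {"delta_pos": [0, -0.1, 0], "turn": 0, "jaw": 1},
    {"delta_pos": [0, -0.1, 0], "turn": 0, "jaw": 1}
  ]
}}

```text
clock: 15.42
tool_pos: [0.4867, 0.1047, 0.0509]
eef_rot: [0.997, 0.078, -0.0, 0.001]
contact_force: [0.4, -5.5, 0.4]
opening: 0.368
```

Emit:
{"fn": "send_rows", "kwargs": {
  "series": [
    {"delta_pos": [0, -0.05, 0], "turn": 0, "jaw": 1},
    {"delta_pos": [0, -0.1, 0], "turn": 0, "jaw": 1},
    {"delta_pos": [0, -0.1, 0], "turn": 0, "jaw": 1}
  ]
}}

```text
clock: 15.67
tool_pos: [0.4866, 0.1056, 0.0509]
eef_rot: [0.997, 0.078, -0.0, 0.001]
contact_force: [1.9, -4.9, 0.6]
opening: 0.367
```

Run:
```python
from h import *
from plant import r,vision
rep(r.get_state())
```

```text
t 15.67 carrier st x 95.14 y 0.24 z 50.94 mm  xang 8.95 Fx -5.15 Fy -1.10 Fz 0.56 open 0.367
```

Emit:
{"fn": "send_rows", "kwargs": {
  "series": [
    {"delta_pos": [0, -0.05, 0], "turn": 0, "jaw": 1},
    {"delta_pos": [0, -0.1, 0], "turn": 0, "jaw": 1},
    {"delta_pos": [0, -0.1, 0], "turn": 0, "jaw": 1}
  ]
}}

```text
clock: 15.92
tool_pos: [0.4865, 0.106, 0.051]
eef_rot: [0.997, 0.078, -0.0, 0.001]
contact_force: [1.9, -6.4, 0.9]
opening: 0.368
```

Emit:
{"fn": "send_rows", "kwargs": {
  "series": [
    {"delta_pos": [0, -0.05, 0], "turn": 0, "jaw": 1},
    {"delta_pos": [0, -0.1, 0], "turn": 0, "jaw": 1},
    {"delta_pos": [0, -0.1, 0], "turn": 0, "jaw": 1}
  ]
}}

```text
clock: 16.17
tool_pos: [0.4864, 0.1062, 0.0511]
eef_rot: [0.997, 0.077, -0.0, 0.001]
contact_force: [1.5, -8.1, 0.8]
opening: 0.368
```

Run:
```python
from h import *
from plant import r,vision
rep(r.get_state())
cv2.imwrite('pics/w15.png',vision.snapshot('wrist'))
```

```text
t 16.17 carrier st x 95.71 y 0.34 z 51.05 mm  xang 8.87 Fx -8.29 Fy -0.24 Fz 0.85 open 0.368
```

View pics/w15.png

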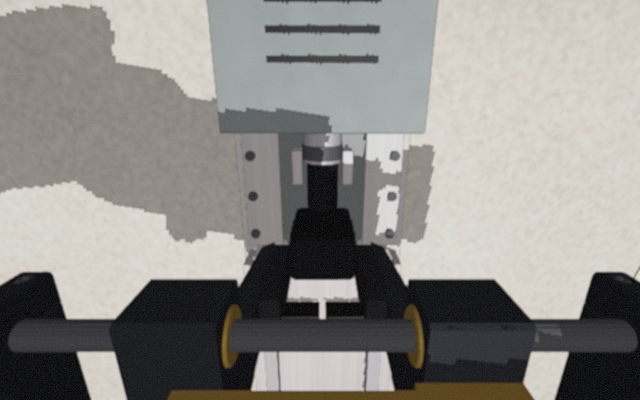

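Emit:
{"fn": "send_rows", "kwargs": {
  "series": [
    {"delta_pos": [0, -0.05, 0], "turn": 0, "jaw": 1},
    {"delta_pos": [0, -0.1, 0], "turn": 0, "jaw": 1},
    {"delta_pos": [0, -0.1, 0], "turn": 0, "jaw": 1}
  ]
}}

```text
clock: 16.47
tool_pos: [0.4864, 0.1064, 0.0512]
eef_rot: [0.997, 0.077, -0.0, 0.002]
contact_force: [0.1, -9.8, 1.9]
opening: 0.365
```

Run:
```python
from h import *
from plant import r,vision
rep(r.get_state())
```

```text
t 16.47 carrier st x 95.94 y 0.31 z 51.16 mm  xang 8.83 Fx -9.67 Fy 1.44 Fz 1.91 open 0.365
```

Run:
```python
from h import *
from plant import r,vision
s=r.get_state();p,Rm=tool(s);P=vision.camera_params('wrist');T=P['extrinsics']
tp=np.array([.4933-.0002,.0637+.0012,.0508])
c=-T[:3,:3].T@T[:3,3]+(tp-p);P2=dict(P);E=T.copy();E[:3,3]=-T[:3,:3]@c;P2['extrinsics']=E
im=cv2.imread('pics/w13.png')
cv2.imwrite('pics/w13c.png',cv2.resize(im[20:130,230:420],None,fx=4,fy=4,interpolation=cv2.INTER_CUBIC))
for v in(36,42,46,50):
  for z in(.059,.04,.033,.025,.008):print(v,z,round(stn(bp(P2,322,v,z))[0]*1e3,1),end=' | ')
  print()
```

```text
36 0.059 132.4 | 36 0.04 135.0 | 36 0.033 135.9 | 36 0.025 137.0 | 36 0.008 139.3 | 
42 0.059 130.1 | 42 0.04 132.3 | 42 0.033 133.2 | 42 0.025 134.1 | 42 0.008 136.1 | 
46 0.059 128.5 | 46 0.04 130.5 | 46 0.033 131.3 | 46 0.025 132.2 | 46 0.008 134.0 | 
50 0.059 126.9 | 50 0.04 128.7 | 50 0.033 129.4 | 50 0.025 130.2 | 50 0.008 131.9 |
```

View pics/w13c.png

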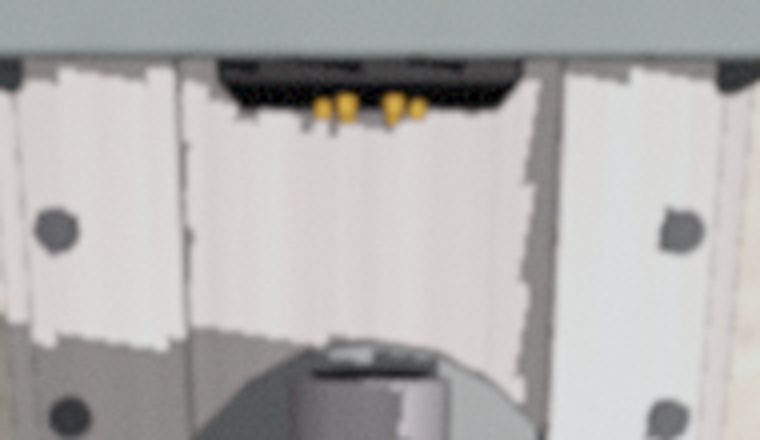

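Emit:
{"fn": "send_rows", "kwargs": {
  "series": [
    {"delta_pos": [0, 0.1, 0], "turn": 0, "jaw": 1},
    {"delta_pos": [0, 0.2, 0], "turn": 0, "jaw": 1},
    {"delta_pos": [0, 0.3, 0], "turn": 0, "jaw": 1},
    {"delta_pos": [0, 0.35, 0], "turn": 0, "jaw": 1},
    {"delta_pos": [0, 0.35, 0], "turn": 0, "jaw": 1}
  ]
}}

```text
clock: 16.88
tool_pos: [0.4865, 0.1059, 0.0508]
eef_rot: [0.997, 0.078, -0.0, 0.0]
contact_force: [0.3, -4.7, -0.9]
opening: 0.37
```

Run:
```python
from h import *
from plant import r,vision
rep(r.get_state())
```

```text
t 16.88 carrier st x 95.38 y 0.23 z 50.81 mm  xang 9.00 Fx -4.70 Fy 0.47 Fz -0.86 open 0.370
```

Relaxed against the stop at x ≈ 95.4. Take a little more load off, then open.

Emit:
{"fn": "send_rows", "kwargs": {
  "series": [
    {"delta_pos": [0, 0.1, 0], "turn": 0, "jaw": 1},
    {"delta_pos": [0, 0.15, 0], "turn": 0, "jaw": 1},
    {"delta_pos": [0, 0.15, 0], "turn": 0, "jaw": 0.45},
    {"delta_pos": [0, 0.15, 0], "turn": 0, "jaw": 0.45},
    {"delta_pos": [0, 0.15, 0], "turn": 0, "jaw": 0.45},
    {"delta_pos": [0, 0.15, 0], "turn": 0, "jaw": 0.45}
  ]
}}

```text
clock: 17.38
tool_pos: [0.4871, 0.1057, 0.051]
eef_rot: [0.997, 0.079, 0.0, -0.001]
contact_force: [-0.3, 0.5, 0.4]
opening: 0.545
```

Run:
```python
from h import *
from plant import r,vision
rep(r.get_state())
```

```text
t 17.38 carrier st x 95.08 y -0.29 z 51.00 mm  xang 9.07 Fx 0.52 Fy 0.25 Fz 0.43 open 0.545
```

Straight up, clear, then look.

Emit:
{"fn": "send_rows", "kwargs": {
  "series": [
    {"delta_pos": [0, 0, -1], "turn": 0, "jaw": 0.45},
    {"delta_pos": [0, 0, -3], "turn": 0, "jaw": 0.45},
    {"delta_pos": [0, 0, -6], "turn": 0, "jaw": 0.45},
    {"delta_pos": [0, 0, -10], "turn": 0, "jaw": 0.45},
    {"delta_pos": [0, 0, -12], "turn": 0, "jaw": 0.45},
    {"delta_pos": [0, 0, -12], "turn": 0, "jaw": 0.45},
    {"delta_pos": [0, 0, -12], "turn": 0, "jaw": 0.45},
    {"delta_pos": [0, 0, -12], "turn": 0, "jaw": 0.45}
  ]
}}

```text
clock: 18.05
tool_pos: [0.4863, 0.1048, 0.1706]
eef_rot: [0.997, 0.079, -0.0, -0.0]
contact_force: [-0.5, -0.7, -0.6]
opening: 0.556
```

Run:
```python
from pf import *
from plant import r,vision,nets
s=r.get_state();rep(s)
P=vision.camera_params('wrist');im=vision.snapshot('wrist')
q=lambda x,y,z:[*(np.array([.4976,.0374])+x*np.array([np.cos(np.radians(99)),np.sin(np.radians(99))])+y*np.array([-np.sin(np.radians(99)),np.cos(np.radians(99))])),z]
o=im.copy()
for h in carr(*q(.0954,0,0)[:2],np.radians(99),.008): cv2.polylines(o,[cv2.convexHull(np.round(pj(P,h)).astype(np.int32))],True,(0,255,255),1)
a,b=np.round(pj(P,[q(0,.0375,.028),q(0,-.0375,.028)])).astype(int);cv2.line(o,tuple(map(int,a)),tuple(map(int,b)),(0,0,255),1)
c=np.hstack([im[60:320,220:420],o[60:320,220:420]]);cv2.imwrite('pics/w16.png',cv2.resize(c,None,fx=2,fy=2,interpolation=cv2.INTER_CUBIC))
t=vision.snapshot('top');cv2.imwrite('pics/top2.png',t)
```

```text
t 18.05 carrier st x 94.31 y 0.65 z 170.63 mm  xang 9.03 Fx -0.66 Fy 0.60 Fz -0.57 open 0.556
```

View pics/w16.png

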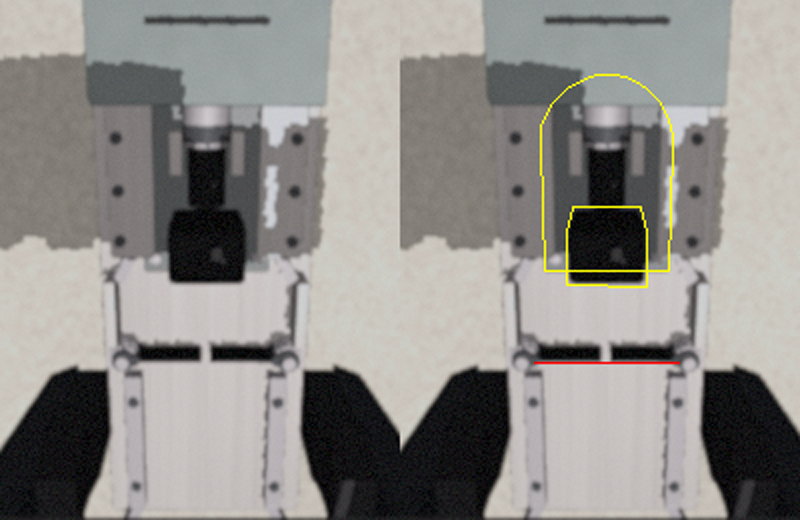

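View pics/top2.png

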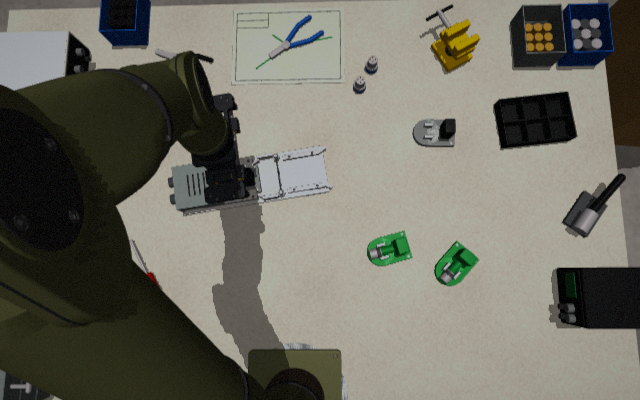

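```bash
python3 -c "
from plant import order,r
print(order.finish_job(), r.get_state()['clock'])"
```

```text
the job is handed in; nothing more can be done
the job is handed in; nothing more can be done
```

The loaded carrier is in the guides with its connector against the pin block's stop, and both gate leaves are shut behind it. The job was handed in just after 18 s, and no verdict was reported.

- **Pick and place:** I took the grey carrier with the connector and set it flat in the infeed. It lay at station x ≈ −68 mm, y ≈ −0.4 mm, yaw error below 0.01 rad. It had sagged about 0.05 rad nose-down in the grip, but lay flat once released.
- **Gate:** I pushed it through in small steps. The highest push I read was about 11 N.
- **Pin block:** Contact came at x ≈ 87 mm. It slid for about 8 mm at about 5 N, then stiffened to roughly 6 to 7 N per mm. I stopped at about 10 N, eased back, released and lifted clear.

**Last checks:**
- The wrist picture shows the gate shut and the carrier at about 95 mm.
- In the top picture the empty carrier sits at the same pixels as at the start.
- The wrist force was near zero after release.

**One disagreement:** the sliding force was about 5 N, below the stated 8 to 14 N. I judged the block home from three things that agree:
- the 8 mm of travel
- the buffer-like stiffness at the end
- the block's face seen at about 131.5 mm before contact, against the connector's face at about 139 mm now

The pin travel itself could not be seen directly.

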